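# Turn the leaf panel and spray its back

### The arm

A 7-joint arm with a two-finger parallel gripper is mounted at the origin on the work surface. World frame = base frame: x ahead of the robot, y to its left, z up, the work surface at z = 0. Lengths are in m, angles in rad, forces in N, time in s.
With the tool pointing down it reaches from about 0.35 to 0.9 m from the base axis. Payload 8.1 kg.
Tool frame: the origin (TCP) lies at the very end of the fingers, on their centre line; the grasp point (between the pads) lies 19 mm behind it; z points along the fingers, y is the direction in which the jaws open and shut (so a half turn about z gives the same grasp; the last joint's range is limited). The gripper opens to 92 mm and grips with 3 to 60 N. Pads are 19 mm wide; open, the fingers measure 130 mm over their backs; the gripper's body (75 mm by 190 mm) begins 47 mm behind the grasp point.
Start: joints at [-1.329, 0.434, 0.025, 1.573, -0.012, 1.134, -0.075], TCP at [0.211, 0.588, 0.227] pointing down, gripper open.
Joint ranges: [-2.62, 2.62], [-0.44, 2.09], [-1.27, 1.32], [0.08, 2.57], [-1.32, 4.46], [0.12, 2], [-2.74, 2.74]. Speed limits (rad/s): [2.22, 2.22, 3.01, 3.01, 3.14, 3.14, 3.14].

### API

Orientations are given as a rotation vector (axis times angle).
In Python, from cell import observe, get_image, sign_off gives the robot as it stands.
- The arm moves only by the tool arm_command, never from a script. Its argument "deltas" is a list of rows, each an object with "xyz": the shift along the tool's x, y, z in cm, a list of three; "turn": the turn about the tool's z in degrees; "jaw": the closure in counts, from 0 (fully open) to 255 (shut). A call has 1 to 5 rows; each row is the pose to reach, as a shift and turn from the pose measured when the call began, along the tool's axes at that moment; what a row does not reach only later rows make up. A row lasts 1/12 s, in which the tool goes at most 41.7 mm and 7.16 degrees, less where a joint would pass 70% of its speed; a pose out of reach is approached as far as the arm can. A call with a gripper value outside its range is refused whole. The fingers move at their own pace and stop on an object; "force" is the grip in N (left out, the last holds). Time passes only in rows, so rows that repeat a pose let the fingers close. It gives the time, the measured TCP pose, the force and the opening at its end, in the units of the state.
- observe(): the state, without advancing time (a new reading comes with each control period).
- get_image(name): name is "side" or "top" or "wrist"; returns a dict with "frame" (420x560x3 uint8, red, green, blue), "depth" (420x560 float32, m along the optical axis (not along the pixel's ray), 0 where there is no reading), "camera_matrix" (3x3 intrinsics, pixels), "distortion" ([k1, k2, p1, p2, k3] as OpenCV has them; the pictures are not rectified), "cam_to_world" (4x4, takes a point from camera to world coordinates). Camera axes: x right, y up, looking along -z (the intrinsics and any distortion apply to the point x, -y, -z); pixel columns grow to the right and rows downward; lengths in m; the calibration is good to about 2 mm. A picture is of the moment at which its call begins.
- sign_off(): hands the job in, once; it reports no verdict.
The state is a dict: "clock": time; "joints": joint angles; "dq": joint speeds; "joint_efforts": joint torques, N m; "position": TCP position; "ee_rot": TCP orientation; "force": force on the tool from outside, world axes, zero at the start; "ft_torque": the same for the moment, N m; "width": opening from 0.0 (shut) to 1.0 (fully open).
Only numpy, scipy, OpenCV 4.12 (cv2) and the standard library are available. Lean on these libraries where they do the work, as an engineer would, in place of code of your own. Each camera call takes 0.05 s, during which the arm holds its last target.

### The job

The painted leaf-shaped panel lies face up on one half of the wooden turning block. Turn it over like a page onto the empty half, lowering it under control rather than letting it flop over, so that it lies flat with its bare back up, straight and close along the ridge and about midway along it; then press the sprayer's nozzle cap all the way down and let it spring back. Do not press the nozzle before the panel is turned and lying there, and leave everything else on the table where it stands.

Things in the scene. Friction and masses are not known exactly. Their poses are not given: they have to be found in the camera images.
- panel: loose plywood leaf 8 mm thick, 0.13 kg: a square 110 x 110 mm with a right-angled point on +x (165 mm long in all; straight side edges at y = -55 and 55 mm, x -55 to 55 mm). Origin: centre of the square, mid-thickness. +z out of its painted face; -z face bare. Starts painted face up on the block's -y half, one side edge near the ridge, the other overhanging about 30 mm
- block: fixed wooden block, x -105 to 85 mm, y -89 to 89 mm, top 55 mm above the table. Origin: on the table under the ridge's middle (ridge's middle = x 0); z up. A ridge 10 mm wide (y -5 to 5 mm), 12 mm above the top, runs its length along x and parts the -y half, where the panel starts, from the empty +y half. Free space beside both outer sides
- nozzle_top (a point): centre of the top of the sprayer's grey nozzle cap, 34 mm across, 22 mm tall, top 170 mm above the table; on a fixed white bottle 51 mm across (foot 84 mm) just beyond the empty half's +x end, spout towards it. Pushed straight down
- nozzle (a joint): travel of the nozzle cap in m: 0 up, 0.008 fully down, sprung back; needs about 6 N to go fully down
- brush_jar: bystander: green glass jar of brushes, 72 mm across, jar 85 mm and brushes about 205 mm high, origin under its middle
- paint_tub: bystander: white tub 60 mm across, 45 mm high, origin under its middle
- palette: bystander: round yellow palette 132 mm across, 9 mm high, origin under its middle
- flat_brush: bystander: brush 190 mm long lying along its x axis, about 20 mm high, off to the robot's left, origin under its middle
- tin_plate: bystander: metal plate 130 mm across, 16 mm high, origin under its middle
- ink_bottle: bystander: white bottle 52 mm across, 110 mm high, origin under its middle
Not all that is in view belongs to the job. What is shaped like the part that bears nozzle_top but yellow is not meant.

How it is judged:
On the way, in this order (a step that is already met when the one before it is completed fails the run):
1. the panel lies bare back up on the empty half, straight along the ridge (angle between panel's own z axis and vertical above 3.02 rad and y of panel in the frame of block between 0.055 and 0.073 m and x of panel in the frame of block between -0.065 and 0.04 m and z of panel in the frame of block between 0.054 and 0.064 m and angle between the x axis of panel and the x axis of block, either way round below 0.12 rad and linear speed of panel below 0.03 m/s), for 0.3 s.
2. the nozzle cap is pressed all the way down with the panel lying there (angle between panel's own z axis and vertical above 3.02 rad and y of panel in the frame of block between 0.055 and 0.073 m and x of panel in the frame of block between -0.065 and 0.04 m and z of panel in the frame of block between 0.054 and 0.064 m and angle between the x axis of panel and the x axis of block, either way round below 0.12 rad and value of joint nozzle above 0.0065 m), for 0.05 s.
At the end, for the whole second after the job is handed in: The panel rests on the block's +y half, bare face up, flat and straight along the ridge (within 0.12 rad), near edge within 13 mm of the ridge, its centre from 65 mm behind to 40 mm beyond the ridge's middle; the nozzle cap is back up (within 2 mm) (angle between panel's own z axis and vertical above 3.02 rad and y of panel in the frame of block between 0.055 and 0.073 m and x of panel in the frame of block between -0.065 and 0.04 m and z of panel in the frame of block between 0.054 and 0.064 m and angle between the x axis of panel and the x axis of block, either way round below 0.12 rad and linear speed of panel below 0.02 m/s and value of joint nozzle below 0.002 m); the robot touches nothing.
It fails at once if the panel flops over or is thrown (turns faster than 12 rad/s) (angular speed of panel above 12 rad/s).
It fails at once if the nozzle is pressed (past 4 mm) before the panel lies turned over (value of joint nozzle above 0.004 m and not (angle between panel's own z axis and vertical above 3.02 rad and y of panel in the frame of block between 0.055 and 0.073 m and x of panel in the frame of block between -0.065 and 0.04 m and z of panel in the frame of block between 0.054 and 0.064 m and angle between the x axis of panel and the x axis of block, either way round below 0.12 rad)).
It fails at once if a bystander is moved more than 25 mm (distance of any of brush_jar, paint_tub, palette, flat_brush, tin_plate, ink_bottle from where it was at the start of the episode above 0.025 m).
It also fails if it takes over 67 s, if anything falls off the work surface, if the arm or the gripper's body presses on something with over 40 N, if the wrist force passes 120 N, or if a joint passes its speed limit or range.

## Working session

There is one attempt and no reset: what is moved stays moved. The work goes in short steps, Python scripts to look and compute and a tool call to move; the robot and the scene stay as the last step left them, time stands still between calls to the robot, and variables do not carry over. Pictures are saved under pics/ and viewed, and the job is handed in when it is done.

Besides the shell and the picture viewer there is one more tool, called after "Request:" by a JSON object that holds its "api" and its "payload". arm_command: Moves the arm, as the interface text tells. Its arguments: {"type":"object","properties":{"deltas":{"type":"array","items":{"type":"object","properties":{"xyz":{"type":"array","items":{"type":"number"}},"turn":{"type":"number"},"jaw":{"type":"number"}}}},"force":{"type":"number"}},"required":["deltas"]}

```bash
mkdir -p pics; cat > h.py <<'E'
import numpy as np,cv2
from cell import observe,get_image
def shot(n,f):
    d=get_image(n); cv2.imwrite('pics/'+f+'.png',cv2.cvtColor(d['frame'],cv2.COLOR_RGB2BGR)); np.savez('pics/'+f+'.npz',**d); return d
def pts(d,uv,depth=None):
    uv=np.asarray(uv,float).reshape(-1,1,2)
    n=cv2.undistortPoints(uv,d['camera_matrix'],d['distortion']).reshape(-1,2)
    if depth is None: depth=np.array([d['depth'][int(round(v)),int(round(u))] for u,v in uv.reshape(-1,2)])
    c=np.c_[n[:,0],-n[:,1],-np.ones(len(n))]*np.asarray(depth).reshape(-1,1)
    T=d['cam_to_world']; return c@T[:3,:3].T+T[:3,3]
def plane(d,uv,z):
    uv=np.asarray(uv,float).reshape(-1,1,2)
    p=pts(d,uv,np.ones(len(uv))); o=d['cam_to_world'][:3,3]; r=p-o
    return o+r*((z-o[2])/r[:,2])[:,None]
E
python3 - <<'E'
from h import *
o=observe()
for k,v in o.items(): print(k,np.round(v,3))
for n in ['side','top','wrist']:
    d=shot(n,n+'0'); print(n,d['cam_to_world'].round(3).tolist())
E
```

```text
clock 0.0
joints [-1.329  0.435  0.025  1.574 -0.012  1.134 -0.075]
dq [ 0.     0.002  0.001 -0.002 -0.     0.003 -0.   ]
joint_efforts [-0.0000e+00 -6.6784e+01  9.8500e-01 -3.1447e+01 -6.1000e-02  4.3000e-02
  0.0000e+00]
position [0.211 0.588 0.226]
ee_rot [-5.390e-01 -3.095e+00  3.000e-03]
force [0.777 0.057 0.185]
ft_torque [0.011 0.04  0.042]
width 0.998
side [[0.815, 0.405, -0.415, 0.081], [-0.579, 0.554, -0.598, -0.645], [-0.012, 0.727, 0.686, 0.885], [0.0, 0.0, 0.0, 1.0]]
top [[0.01, 0.998, -0.057, 0.481], [-1.0, 0.009, -0.014, -0.005], [-0.014, 0.058, 0.998, 1.073], [0.0, 0.0, 0.0, 1.0]]
wrist [[0.338, -0.904, -0.261, 0.14], [0.941, 0.324, 0.094, 0.613], [-0.0, -0.277, 0.961, 0.383], [0.0, 0.0, 0.0, 1.0]]
```

View pics/top0.png

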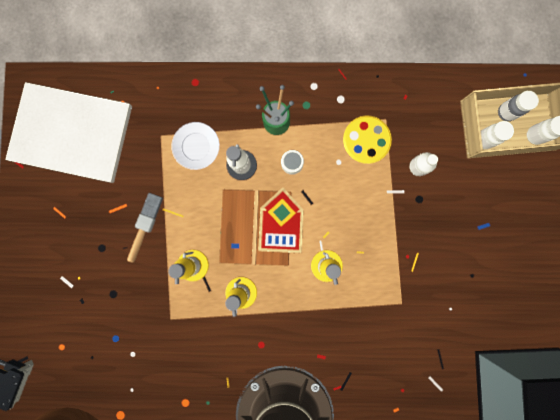

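View pics/side0.png

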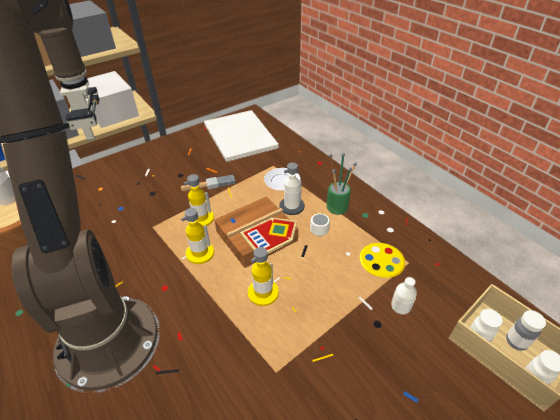

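Top view: the panel is the red leaf at (281,222) with its point at (283,190). The block is at (255,228) and its empty half is on the left. The sprayer could be the white one at (240,160), or one of the yellow decoys at (190,266), (240,293) and (327,267). By the description I choose the white one at (240,160), and I'll check it in a close crop.

```bash
python3 - <<'E'
from h import *
d=np.load('pics/top0.npz')
im=cv2.cvtColor(d['frame'],cv2.COLOR_RGB2BGR)
c=cv2.resize(im[130:310,165:345],(720,720)[:2],interpolation=cv2.INTER_CUBIC)[:600] if 0 else cv2.resize(im[135:280,180:340],None,fx=4,fy=4,interpolation=cv2.INTER_CUBIC)
cv2.imwrite('pics/crop1.png',c)
# height map
vv,uu=np.mgrid[0:420,0:560]
P=pts(d,np.c_[uu.ravel(),vv.ravel()],d['depth'].ravel()).reshape(420,560,3)
np.save('pics/P.npy',P)
hsv=cv2.cvtColor(im,cv2.COLOR_BGR2HSV)
Z=P[...,2]
print(np.round(Z[215:230:7,215:310:4],3))
# panel mask: height 0.055..0.075 and red
m=((hsv[...,0]<6)|(hsv[...,0]>174))&(hsv[...,1]>150)&(hsv[...,2]>90)
m=m.astype(np.uint8); m[:, :255]=0;m[:,310:]=0;m[:185]=0;m[260:]=0
m=cv2.morphologyEx(m,cv2.MORPH_CLOSE,np.ones((7,7)))
cs=max(cv2.findContours(m,0,2)[0],key=cv2.contourArea)
print(cv2.contourArea(cs),cv2.minAreaRect(cs)); ap=cv2.approxPolyDP(cs,3,True).reshape(-1,2);print(ap.tolist()); print(plane(d,ap,0.063).round(4).tolist())
# nozzle pixels
t=(Z>0.163)&(Z<0.18)&(uu>215)&(uu<262)&(vv>130)&(vv<190)
q=P[t];print(len(q),q.mean(0),q.min(0),q.max(0), uu[t].mean(),vv[t].mean())
E
```

```text
[[ 0.002 -0.002  0.055  0.054  0.055  0.055  0.056  0.054  0.055  0.055
   0.071  0.057  0.063  0.064  0.064  0.066  0.063  0.064  0.061  0.064
   0.064  0.066 -0.001 -0.001]
 [ 0.001 -0.004  0.054  0.056  0.051  0.058  0.058  0.054  0.055  0.055
   0.065  0.056  0.068  0.064  0.062  0.066  0.066  0.063  0.063  0.063
   0.064  0.062  0.001  0.003]
 [ 0.002 -0.001  0.056  0.052  0.053  0.058  0.056  0.054  0.059  0.052
   0.063  0.069  0.064  0.065  0.064  0.061  0.061  0.064  0.065  0.059
   0.062  0.064  0.003  0.003]]
1678.0 ((281.0814514160156, 220.0450439453125), (36.801395416259766, 56.201229095458984), 2.385944128036499)
[[283, 192], [263, 212], [262, 247], [298, 248], [298, 209]]
[[0.5853, 0.009, 0.063], [0.5336, 0.0595, 0.063], [0.4447, 0.0609, 0.063], [0.4432, -0.0304, 0.063], [0.5421, -0.0296, 0.063]]
184 [0.66095565 0.12388611 0.16920961] [0.63401946 0.10795318 0.16326028] [0.67984682 0.14001149 0.17411837] 232.84782608695653 154.1141304347826
```

View pics/crop1.png

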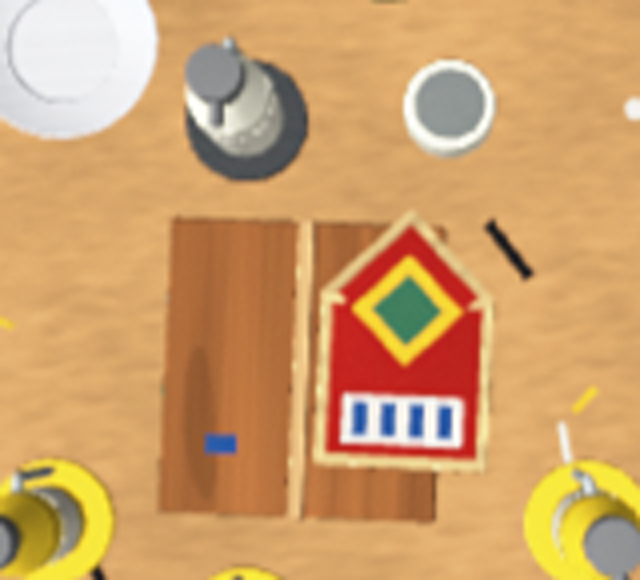

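Crop check: a white bottle with a grey cap at crop (215,72), which is pixel (234,153), and its spout points at the block's empty half. This is the right sprayer.

Next I'll measure the block pose, the panel pose and the nearby obstacles.

```bash
python3 - <<'E'
from h import *
d=np.load('pics/top0.npz'); P=np.load('pics/P.npy'); Z=P[...,2]
vv,uu=np.mgrid[0:420,0:560]
# crop coords ->px : u=180+cx/4-0.375
def c2p(a): a=np.array(a,float); return np.c_[180+a[:,0]/4-.375,135+a[:,1]/4-.375]
print('ridge ends',plane(d,c2p([[307,222],[295,517]]),0.067).round(4).tolist())
print('block corners L top/bot, R bot, R top',plane(d,c2p([[172,219],[159,512],[434,522],[445,225]]),0.055).round(4).tolist())
print('panel tip,Rsh,Rbot,Lbot,Lsh',plane(d,c2p([[411,211],[493,297],[485,472],[314,463],[322,290]]),0.063).round(4).tolist())
print('nozzle',plane(d,c2p([[215,72]]),0.17).round(4))
# tall things on mat
m=((Z>0.1)&(vv>90)&(vv<320)&(uu>150)&(uu<420)).astype(np.uint8)
n,l,s,c=cv2.connectedComponentsWithStats(m)
for i in range(1,n):
    if s[i,4]>30:
        q=P[l==i]; print(c[i].round(),s[i,4],'x',q[:,0].min().round(3),q[:,0].max().round(3),'y',q[:,1].min().round(3),q[:,1].max().round(3),'z',np.percentile(q[:,2],98).round(3))
# tub & decoy foot
im=cv2.cvtColor(d['frame'],cv2.COLOR_RGB2HSV)
m=((im[...,0]>22)&(im[...,0]<33)&(im[...,1]>200)&(im[...,2]>180)&(Z<0.03)).astype(np.uint8)
n,l,s,c=cv2.connectedComponentsWithStats(m)
for i in range(1,n):
    if s[i,4]>60:
        q=P[l==i]; print('yellow',c[i].round(),s[i,4],q.min(0).round(3),q.max(0).round(3))
t=(np.abs(Z-0.045)<.006)&(abs(uu-292)<15)&(abs(vv-160)<15); print('tub',P[t].min(0),P[t].max(0))
E
```

```text
ridge ends [[0.5891, 0.0768, 0.067], [0.4023, 0.0818, 0.067]]
block corners L top/bot, R bot, R top [[0.5916, 0.1651, 0.055], [0.4035, 0.1699, 0.055], [0.3992, -0.0058, 0.055], [0.5892, -0.0111, 0.055]]
panel tip,Rsh,Rbot,Lbot,Lsh [[0.5971, 0.0107, 0.063], [0.5425, -0.042, 0.063], [0.4316, -0.0378, 0.063], [0.4361, 0.0706, 0.063], [0.546, 0.067, 0.063]]
nozzle [[0.6643 0.1226 0.17  ]]
[266.  99.] 51 x 0.791 0.807 y 0.043 0.06 z 0.181
[280.  98.] 42 x 0.796 0.812 y 0.012 0.023 z 0.165
[288. 107.] 54 x 0.77 0.78 y -0.013 0.013 z 0.193
[262. 110.] 54 x 0.757 0.772 y 0.045 0.069 z 0.205
[236. 157.] 362 x 0.481 0.687 y -0.005 0.147 z 0.172
[181. 269.] 440 x 0.364 0.481 y -0.005 0.273 z 0.173
[331. 269.] 383 x 0.366 0.481 y -0.131 -0.005 z 0.173
[235. 299.] 412 x 0.294 0.481 y -0.005 0.144 z 0.173
tub [ 0.64257743 -0.0422659   0.03926156] [0.69570897 0.01538268 0.05094135]
```

```bash
python3 - <<'E'
from h import *
im=cv2.imread('pics/side0.png'); cv2.imwrite('pics/crop2.png',cv2.resize(im[150:320,160:350],None,fx=3.5,fy=3.5,interpolation=cv2.INTER_CUBIC))
E
```

```text
(no output)
```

View pics/crop2.png

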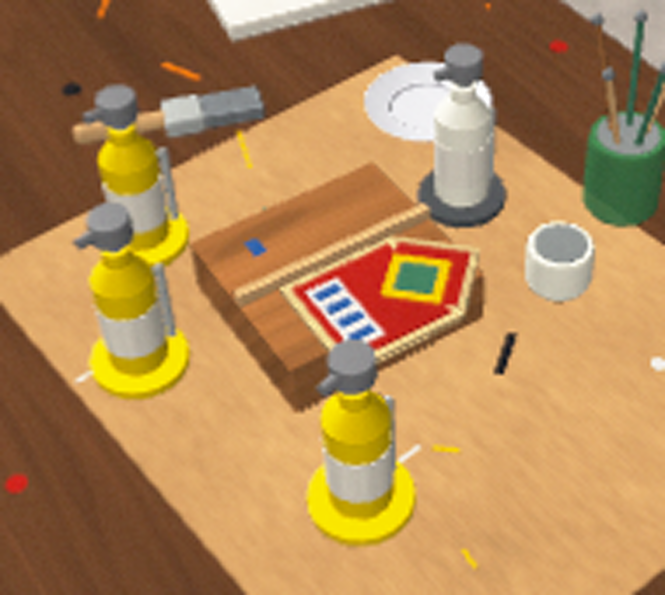

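```bash
python3 - <<'E'
from h import *
d=np.load('pics/top0.npz'); P=np.load('pics/P.npy'); Z=P[...,2]; ok=d['depth']>0
vv,uu=np.mgrid[0:420,0:560]
for n,(a,b) in {'R':(327,267),'M':(240,293),'L':(190,266),'W':(238,160)}.items():
    w=ok&(abs(uu-a)<26)&(abs(vv-b)<26)
    for lo,hi in ((.162,.18),(.1,.14),(.008,.03)):
        q=P[w&(Z>lo)&(Z<hi)]
        if len(q)<5: print(n,lo,len(q)); continue
        print(n,lo,len(q),'x',q[:,0].min().round(3),q[:,0].max().round(3),'y',q[:,1].min().round(3),q[:,1].max().round(3))
im=cv2.imread('pics/top0.png'); cv2.imwrite('pics/crop3.png',cv2.resize(im[235:310,295:365],None,fx=7,fy=7,interpolation=cv2.INTER_CUBIC))
E
```

```text
R 0.162 202 x 0.369 0.412 y -0.123 -0.091
R 0.1 166 x 0.374 0.422 y -0.131 -0.083
R 0.008 314 x 0.357 0.437 y -0.149 -0.066
M 0.162 203 x 0.294 0.339 y 0.104 0.136
M 0.1 188 x 0.3 0.348 y 0.095 0.144
M 0.008 279 x 0.284 0.363 y 0.079 0.161
L 0.162 204 x 0.364 0.41 y 0.234 0.267
L 0.1 209 x 0.369 0.418 y 0.226 0.273
L 0.008 285 x 0.353 0.436 y 0.21 0.289
W 0.162 192 x 0.634 0.68 y 0.108 0.14
W 0.1 156 x 0.639 0.687 y 0.1 0.147
W 0.008 399 x 0.625 0.744 y 0.083 0.202
```

View pics/crop3.png

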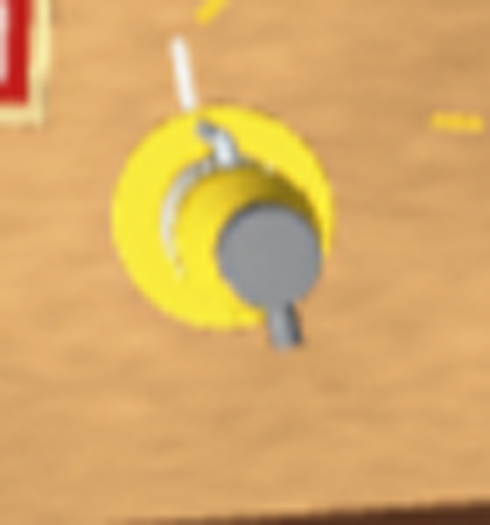

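View pics/wrist0.png

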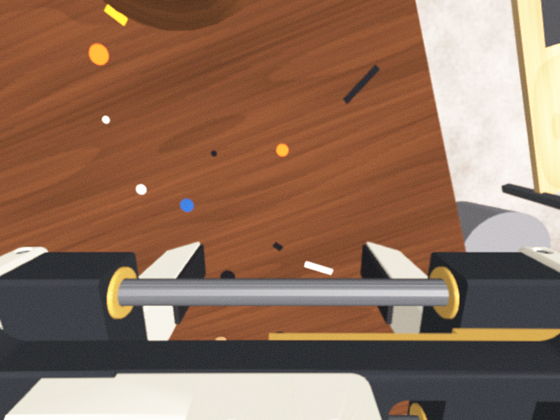

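Plan: the tool can only point down, so I'll turn the panel in these stages.
1. With the jaws along x, the side of one finger pushes the panel's overhanging outer edge against the ridge. It then lifts that edge by friction and walks the panel up to about 75°.
2. Swing the second finger round to straddle the standing panel, and grip it.
3. Carry it over the ridge and set it down. Open the jaws and let it lean on the outer finger, which then backs away slowly.

```bash
cat >> h.py <<'E'
from scipy.spatial.transform import Rotation as Ro
B0=np.array([.5058,.0791]); BY=np.deg2rad(-1.5)
ex=np.array([np.cos(BY),np.sin(BY)]); ey=np.array([-np.sin(BY),np.cos(BY)])
def w2b(p): q=np.asarray(p)[:2]-B0; return np.array([q@ex,q@ey])
def b2w(x,y): return B0+x*ex+y*ey
def st():
    o=observe(); R=Ro.from_rotvec(o['ee_rot']).as_matrix(); p=np.array(o['position'])
    yaw=np.degrees(np.arctan2(R[1,1],R[0,1]))
    print('t',round(o['clock'],2),'p',p.round(4),'yaw',yaw.round(1),'tilt',np.degrees(np.arccos(-R[2,2])).round(2),'blk',(w2b(p)*1e3).round(1),'F',np.round(o['force'],1),'w',round(o['width'],3),'q7',round(o['joints'][6],2))
    return p,R,yaw
def go(xy,z,yawt):
    p,R,yaw=st(); t=np.array([*xy,z]); d=R.T@(t-p)*100
    print('delta cm',d.round(2),'turn',round(((yaw-yawt)+180)%360-180,1))
E
python3 - <<'E'
from h import *
c=np.array([.4890,.0145]); a=np.deg2rad(-2)
t=c+70e-3*np.array([np.cos(a),np.sin(a)])-76e-3*np.array([-np.sin(a),np.cos(a)])
print(t); go(t,.227,-2)
E
```

```text
[ 0.556305   -0.06389667]
t 0.15 p [0.2112 0.5879 0.2261] yaw 70.2 tilt 0.07 blk [-307.8  500.9] F [-1.1  1.1 -0.6] w 1.002 q7 -0.08
delta cm [-5.451e+01 -4.967e+01 -2.000e-02] turn 72.2
```

Request:
{"api": "arm_command", "payload": {"deltas": [{"xyz": [-3, -2.7, 0], "turn": 4, "jaw": 0}, {"xyz": [-6, -5.4, 0], "turn": 8, "jaw": 0}, {"xyz": [-9, -8.1, 0], "turn": 12, "jaw": 0}, {"xyz": [-12, -10.8, 0], "turn": 16, "jaw": 0}, {"xyz": [-15, -13.5, 0], "turn": 20, "jaw": 0}], "force": 20}}

```text
clock: 0.57
position: [0.3072, 0.4081, 0.2261]
ee_rot: [-1.073, -2.953, 0.002]
force: [0.8, 1.0, 0.3]
width: 0.997
```

```bash
python3 - <<'E'
from h import *
go((.5563,-.0639),.227,-2)
E
```

```text
t 0.57 p [0.3072 0.4081 0.2261] yaw 50.0 tilt 0.09 blk [-207.2  323.7] F [0.8 1.  0.3] w 0.997 q7 -0.11
delta cm [-4.941e+01 -2.019e+01 -4.000e-02] turn 52.0
```

Request:
{"api": "arm_command", "payload": {"deltas": [{"xyz": [-3.5, -1.4, 0], "turn": 5}, {"xyz": [-7, -2.8, 0], "turn": 10}, {"xyz": [-10.5, -4.2, 0], "turn": 15}, {"xyz": [-14, -5.6, 0], "turn": 20}, {"xyz": [-17.5, -7, 0], "turn": 25}]}}

```text
schema error: expected keys xyz, turn, jaw
```

```bash
python3 - <<'E'
from h import *
go((.5563,-.0639),.227,-2)
E
```

```text
t 0.57 p [0.3072 0.4081 0.2261] yaw 50.0 tilt 0.09 blk [-207.2  323.7] F [0.8 1.  0.3] w 0.997 q7 -0.11
delta cm [-4.941e+01 -2.019e+01 -4.000e-02] turn 52.0
```

Request:
{"api": "arm_command", "payload": {"deltas": [{"xyz": [-3.5, -1.4, 0], "turn": 5, "jaw": 0}, {"xyz": [-7, -2.8, 0], "turn": 10, "jaw": 0}, {"xyz": [-10.5, -4.2, 0], "turn": 15, "jaw": 0}, {"xyz": [-14, -5.6, 0], "turn": 20, "jaw": 0}, {"xyz": [-17.5, -7, 0], "turn": 25, "jaw": 0}]}}

```text
clock: 0.98
position: [0.3968, 0.2403, 0.2263]
ee_rot: [1.692, 2.647, -0.002]
force: [0.9, 0.8, -0.8]
width: 1.001
```

```bash
python3 - <<'E'
from h import *
go((.5563,-.0639),.227,-2)
E
```

```text
t 0.98 p [0.3968 0.2403 0.2263] yaw 24.8 tilt 0.07 blk [-113.2  158.3] F [ 0.9  0.8 -0.8] w 1.001 q7 -0.15
delta cm [-34.3    1.72  -0.04] turn 26.8
```

Request:
{"api": "arm_command", "payload": {"deltas": [{"xyz": [-3.8, 0.2, 0], "turn": 5, "jaw": 0}, {"xyz": [-7.6, 0.4, 0], "turn": 10, "jaw": 0}, {"xyz": [-11.4, 0.6, 0], "turn": 15, "jaw": 0}, {"xyz": [-15.2, 0.8, 0], "turn": 20, "jaw": 0}, {"xyz": [-19, 1, 0], "turn": 26.8, "jaw": 0}]}}

```text
clock: 1.4
position: [0.4859, 0.0702, 0.2266]
ee_rot: [2.263, 2.178, -0.001]
force: [0.5, 1.5, -0.9]
width: 1.004
```

```bash
python3 - <<'E'
from h import *
go((.5563,-.0639),.227,-2)
go((.5563,-.0639),.046,-2)
E
```

```text
t 1.4 p [0.4859 0.0702 0.2266] yaw -2.2 tilt 0.05 blk [-19.6  -9.4] F [ 0.5  1.5 -0.9] w 1.004 q7 -0.14
delta cm [-13.13   7.55  -0.03] turn -0.2
t 1.4 p [0.4859 0.0702 0.2266] yaw -2.2 tilt 0.05 blk [-19.6  -9.4] F [ 0.5  1.5 -0.9] w 1.004 q7 -0.14
delta cm [-13.12   7.55  18.07] turn -0.2
```

Request:
{"api": "arm_command", "payload": {"deltas": [{"xyz": [-3.3, 1.9, 0], "turn": 0, "jaw": 0}, {"xyz": [-6.6, 3.8, 0], "turn": 0, "jaw": 0}, {"xyz": [-9.9, 5.7, 0], "turn": 0, "jaw": 0}, {"xyz": [-13.1, 7.5, 0], "turn": 0, "jaw": 0}, {"xyz": [-13.1, 7.5, 0], "turn": 0, "jaw": 0}]}}

```text
clock: 1.82
position: [0.5576, -0.0718, 0.227]
ee_rot: [2.269, 2.166, -0.004]
force: [-0.4, 0.3, 0.2]
width: 1.001
```

Request:
{"api": "arm_command", "payload": {"deltas": [{"xyz": [0, 0, 3], "turn": 0, "jaw": 0}, {"xyz": [0, 0, 6], "turn": 0, "jaw": 0}, {"xyz": [0, 0, 9], "turn": 0, "jaw": 0}, {"xyz": [0, 0, 12], "turn": 0, "jaw": 0}, {"xyz": [0, 0, 14], "turn": 0, "jaw": 0}]}}

```text
clock: 2.23
position: [0.5564, -0.0723, 0.0842]
ee_rot: [2.271, 2.167, -0.007]
force: [-0.7, 0.3, -0.1]
width: 1.001
```

```bash
python3 - <<'E'
from h import *
go((.5563,-.0639),.046,-2)
shot('side','s1');shot('top','t1')
a=cv2.imread('pics/s1.png')[140:350,150:370]; b=cv2.imread('pics/t1.png')[130:300,180:360]
a=cv2.resize(a,(400,382)); b=cv2.resize(b,(400,378)); 
cv2.imwrite('pics/v1.png',np.hstack([a[:378],b]))
E
```

```text
t 2.23 p [ 0.5564 -0.0723  0.0842] yaw -2.7 tilt 0.31 blk [  54.5 -150. ] F [-0.7  0.3 -0.1] w 1.001 q7 0.31
delta cm [ 0.86 -0.04  3.82] turn -0.7
```

View pics/v1.png

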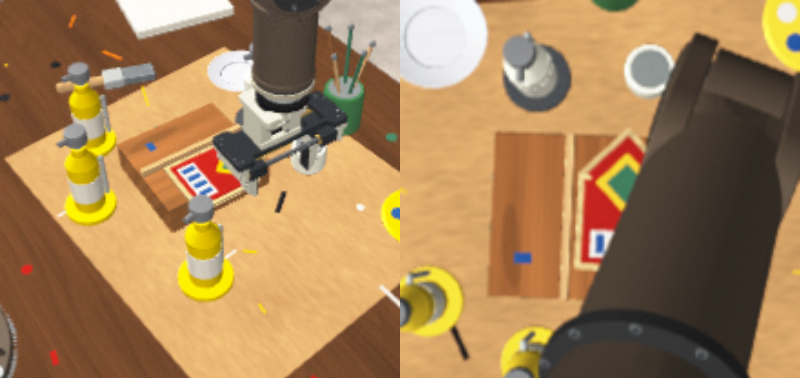

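The left (side) view shows the gripper just outside the panel's outer edge, finger A at about (250,180), with the decoys clear. The right (top) view shows only the arm over that spot. Next I go down, then approach.

Request:
{"api": "arm_command", "payload": {"deltas": [{"xyz": [0, 0, 1.5], "turn": -0.4, "jaw": 0}, {"xyz": [0, 0, 3], "turn": -0.7, "jaw": 0}, {"xyz": [0, 0, 3.8], "turn": -0.7, "jaw": 0}, {"xyz": [0, 0, 3.8], "turn": -0.7, "jaw": 0}]}}

```text
clock: 2.67
position: [0.5547, -0.0721, 0.0455]
ee_rot: [-2.259, -2.183, 0.012]
force: [-1.0, -0.2, 0.2]
width: 1.001
```

Request:
{"api": "arm_command", "payload": {"deltas": [{"xyz": [0.5, 0, 0], "turn": 0, "jaw": 0}, {"xyz": [1, 0, 0], "turn": 0, "jaw": 0}, {"xyz": [1.5, 0, 0], "turn": 0, "jaw": 0}, {"xyz": [1.9, 0, 0], "turn": 0, "jaw": 0}]}}

```text
clock: 3.0
position: [0.556, -0.0522, 0.0462]
ee_rot: [2.258, 2.183, -0.011]
force: [0.1, -1.4, 2.1]
width: 1.004
```

```bash
python3 - <<'E'
from h import *
st()
d=shot('wrist','w2')
d=shot('side','s2'); a=cv2.imread('pics/s2.png')[170:310,200:360]; cv2.imwrite('pics/v2.png',cv2.resize(a,None,fx=4,fy=4,interpolation=cv2.INTER_CUBIC))
E
```

```text
t 3.0 p [ 0.556  -0.0522  0.0462] yaw -1.9 tilt 0.39 blk [  53.6 -130. ] F [ 0.1 -1.4  2.1] w 1.004 q7 0.32
```

View pics/v2.png

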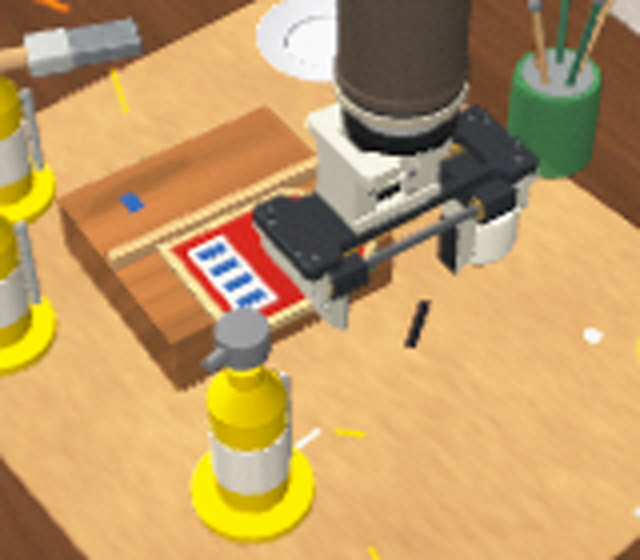

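View pics/w2.png

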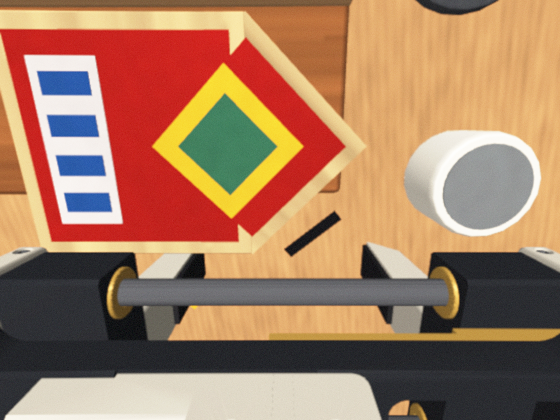

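Wrist view: finger A at (180,290) sits just off the panel's lower edge at row 248, near panel x≈15. Finger B at (390,290) is clear of the gable tip (365,147) and the tub. Now I push the panel towards the ridge.

Request:
{"api": "arm_command", "payload": {"deltas": [{"xyz": [0.2, 0, 0], "turn": 0, "jaw": 0}, {"xyz": [0.4, 0, 0], "turn": 0, "jaw": 0}, {"xyz": [0.5, 0, 0], "turn": 0, "jaw": 0}]}}

```text
clock: 3.35
position: [0.5562, -0.0483, 0.0462]
ee_rot: [2.257, 2.183, -0.012]
force: [-0.5, -7.8, 2.7]
width: 1.003
```

Request:
{"api": "arm_command", "payload": {"deltas": [{"xyz": [0.1, 0, 0], "turn": 0, "jaw": 0}, {"xyz": [0.2, 0, 0], "turn": 0, "jaw": 0}]}}

```text
clock: 3.52
position: [0.5562, -0.0483, 0.0463]
ee_rot: [2.256, 2.181, -0.015]
force: [0.2, -11.0, -1.3]
width: 0.996
```

```bash
python3 - <<'E'
from h import *
st(); shot('wrist','w3')
E
```

```text
t 3.52 p [ 0.5562 -0.0483  0.0463] yaw -2.0 tilt 0.57 blk [  53.7 -126.1] F [  0.2 -11.   -1.3] w 0.996 q7 0.31
```

View pics/w3.png

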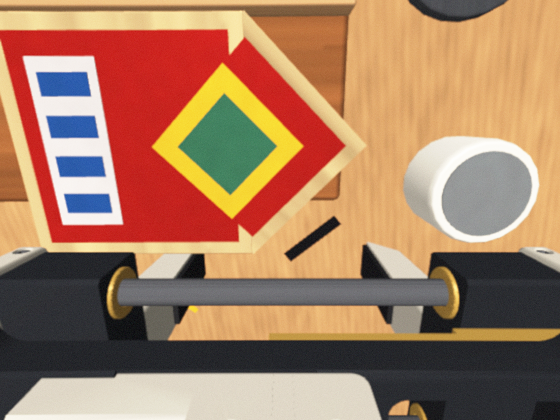

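Request:
{"api": "arm_command", "payload": {"deltas": [{"xyz": [0.2, 0, -0.4], "turn": 0, "jaw": 0}, {"xyz": [0.2, 0, -0.8], "turn": 0, "jaw": 0}, {"xyz": [0.2, 0, -1.2], "turn": 0, "jaw": 0}]}}

```text
clock: 3.82
position: [0.5563, -0.0483, 0.0584]
ee_rot: [2.256, 2.178, -0.017]
force: [-0.4, -6.0, 0.4]
width: 0.998
```

```bash
python3 - <<'E'
from h import *
st(); shot('wrist','w4')
d=shot('side','s4'); a=cv2.imread('pics/s4.png')[170:310,200:360]; cv2.imwrite('pics/v4.png',np.hstack([cv2.resize(a,None,fx=2.6,fy=2.6),cv2.resize(cv2.imread('pics/w4.png'),(384,364))[:364]]) if 0 else cv2.resize(a,None,fx=4,fy=4,interpolation=cv2.INTER_CUBIC))
E
```

```text
t 3.82 p [ 0.5563 -0.0483  0.0584] yaw -2.0 tilt 0.71 blk [  53.8 -126. ] F [-0.4 -6.   0.4] w 0.998 q7 0.29
```

View pics/v4.png

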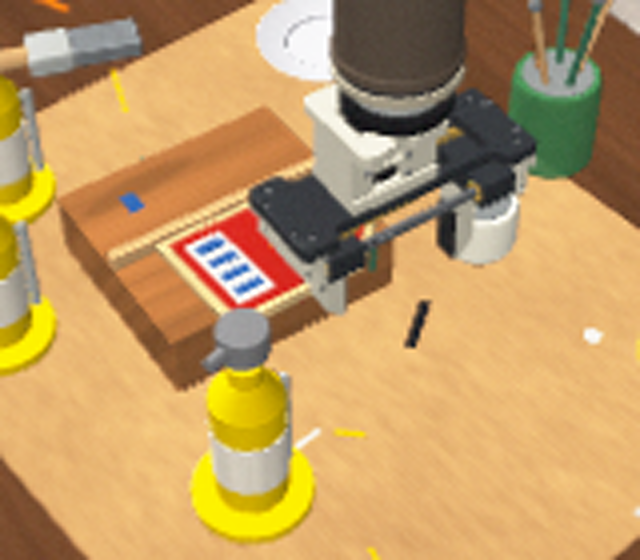

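View pics/w4.png

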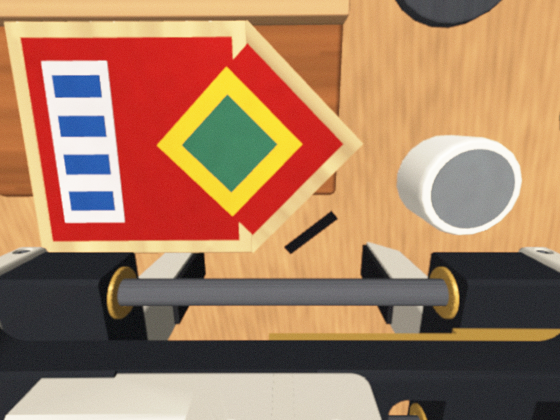

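```bash
cat >> h.py <<'E'
def panelfit(f):
    """fit plane to red pixels in wrist/top depth; angle about block x; returns tilt"""
    d=np.load('pics/%s.npz'%f); hsv=cv2.cvtColor(d['frame'],cv2.COLOR_RGB2HSV)
    m=((hsv[...,0]<8)|(hsv[...,0]>172))&(hsv[...,1]>170)&(hsv[...,2]>70)&(d['depth']>0)
    m=cv2.erode(m.astype(np.uint8),np.ones((3,3)))
    n,l,s,c=cv2.connectedComponentsWithStats(m); i=1+np.argmax(s[1:,4]); m=(l==i)
    v,u=np.nonzero(m); P=pts(d,np.c_[u,v],d['depth'][m]); 
    c=np.median(P,0); 
    for _ in range(3):
        U,S,V=np.linalg.svd(P-P.mean(0),full_matrices=False); nrm=V[2]; r=(P-P.mean(0))@nrm; P=P[abs(r)<2.5*r.std()+1e-4]
    nrm=nrm*np.sign(nrm[2]); b=[nrm[:2]@ex,nrm[:2]@ey,nrm[2]]
    Q=np.array([[*(w2b(p)*1e3),p[2]*1e3] for p in P])
    print('n',len(P),'normal(block)',np.round(b,3),'roll deg',np.degrees(np.arctan2(b[1],b[2])).round(1),'range y',np.percentile(Q[:,1],[1,99]).round(1),'z',np.percentile(Q[:,2],[1,99]).round(1),'x',np.percentile(Q[:,0],[1,99]).round(1))
E
python3 - <<'E'
from h import *
for f in ('w2','w3','w4'): panelfit(f)
E
```

```text
n 28828 normal(block) [-0.    -0.002  1.   ] roll deg -0.1 range y [-109.1  -16.1] z [61.3 64.2] x [-63.4  74.2]
n 28981 normal(block) [-0.001 -0.001  1.   ] roll deg -0.0 range y [-105.5  -12.3] z [61.3 64.1] x [-63.5  74.1]
n 26129 normal(block) [-0.     0.109  0.994] roll deg 6.2 range y [-105.   -12.3] z [63.  74.3] x [-63.4  74. ]
```

Measured: the panel is already tilted 6.2°, exactly following the finger. I continue along the arc.

Request:
{"api": "arm_command", "payload": {"deltas": [{"xyz": [0.2, 0, -0.45], "turn": 0, "jaw": 0}, {"xyz": [0.3, 0, -0.9], "turn": 0, "jaw": 0}, {"xyz": [0.35, 0, -1.35], "turn": 0, "jaw": 0}, {"xyz": [0.45, 0, -1.8], "turn": 0, "jaw": 0}, {"xyz": [0.6, 0, -2.4], "turn": 0, "jaw": 0}]}}

```text
clock: 4.33
position: [0.5564, -0.0442, 0.0829]
ee_rot: [2.256, 2.175, -0.019]
force: [0.1, -7.6, 1.9]
width: 0.998
```

```bash
python3 - <<'E'
from h import *
st(); shot('wrist','w5'); panelfit('w5')
E
```

```text
t 4.33 p [ 0.5564 -0.0442  0.0829] yaw -2.1 tilt 0.82 blk [  53.8 -122. ] F [ 0.1 -7.6  1.9] w 0.998 q7 0.26
n 20959 normal(block) [0.    0.33  0.944] roll deg 19.3 range y [-99.8 -12.1] z [65.1 96.4] x [-63.4  74.3]
```

Request:
{"api": "arm_command", "payload": {"deltas": [{"xyz": [0.35, 0, -0.55], "turn": 0, "jaw": 0}, {"xyz": [0.55, 0, -1.1], "turn": 0, "jaw": 0}, {"xyz": [0.8, 0, -1.65], "turn": 0, "jaw": 0}, {"xyz": [1.05, 0, -2.2], "turn": 0, "jaw": 0}, {"xyz": [1.35, 0, -2.7], "turn": 0, "jaw": 0}]}}

```text
clock: 4.8
position: [0.5573, -0.0311, 0.1113]
ee_rot: [2.256, 2.174, -0.019]
force: [-1.9, -6.4, 3.3]
width: 1.001
```

```bash
python3 - <<'E'
from h import *
st(); shot('wrist','w6'); panelfit('w6')
E
```

```text
t 4.8 p [ 0.5573 -0.0311  0.1113] yaw -2.1 tilt 0.85 blk [  54.4 -108.8] F [-1.9 -6.4  3.3] w 1.001 q7 0.21
n 14933 normal(block) [-0.     0.592  0.806] roll deg 36.3 range y [-85.9 -11.2] z [ 66.4 121.3] x [-62.8  74.5]
```

Request:
{"api": "arm_command", "payload": {"deltas": [{"xyz": [0.45, 0, -0.4], "turn": 0, "jaw": 0}, {"xyz": [0.75, 0, -0.8], "turn": 0, "jaw": 0}, {"xyz": [1.1, 0, -1.2], "turn": 0, "jaw": 0}, {"xyz": [1.45, 0, -1.6], "turn": 0, "jaw": 0}, {"xyz": [1.8, 0, -1.9], "turn": 0, "jaw": 0}]}}

```text
clock: 5.27
position: [0.5586, -0.0122, 0.1313]
ee_rot: [2.255, 2.174, -0.017]
force: [-0.6, -1.3, 0.7]
width: 1.0
```

```bash
python3 - <<'E'
from h import *
st(); shot('wrist','w7'); panelfit('w7')
E
```

```text
t 5.27 p [ 0.5586 -0.0122  0.1313] yaw -2.1 tilt 0.82 blk [ 55.1 -89.9] F [-0.6 -1.3  0.7] w 1.0 q7 0.17
n 10815 normal(block) [0.    0.788 0.616] roll deg 52.0 range y [-66.6  -9.9] z [ 67.  139.7] x [-62.3  74.6]
```

θ is 52° and the panel now leans freely on the finger. I bring it to about 67° before the swing.

Request:
{"api": "arm_command", "payload": {"deltas": [{"xyz": [0.5, 0, -0.2], "turn": 0, "jaw": 0}, {"xyz": [1.0, 0, -0.4], "turn": 0, "jaw": 0}, {"xyz": [1.5, 0, -0.6], "turn": 0, "jaw": 0}, {"xyz": [2.0, 0, -0.8], "turn": 0, "jaw": 0}, {"xyz": [2.5, 0, -0.9], "turn": 0, "jaw": 0}]}}

```text
clock: 5.73
position: [0.5598, 0.0153, 0.1404]
ee_rot: [2.254, 2.176, -0.015]
force: [0.0, -0.0, 0.0]
width: 1.002
```

```bash
python3 - <<'E'
from h import *
p,R,yaw=st(); shot('wrist','w8'); panelfit('w8')
shot('side','s8'); a=cv2.imread('pics/s8.png')[140:290,200:370]; cv2.imwrite('pics/v8.png',cv2.resize(a,None,fx=4,fy=4,interpolation=cv2.INTER_CUBIC))
# swing: contact corner (tool 9.5,-46)
X0=p[:2]+(R@np.array([.0095,-.046,0]))[:2]
y0=yaw
for ph in range(0,100,7):
    ph=min(ph,92); 
    a=np.deg2rad(y0+ph); ty=np.array([np.cos(a),np.sin(a)]); tx=np.array([-np.sin(a),np.cos(a)])
    c=X0-.0095*tx+.046*ty-ex*.018*ph/92
    d=R.T@np.array([*(c-p[:2]),0])*100; print(ph,d.round(2)[:2])
E
```

```text
t 5.73 p [0.5598 0.0153 0.1404] yaw -2.0 tilt 0.74 blk [ 55.7 -62.4] F [ 0. -0.  0.] w 1.002 q7 0.11
n 7315 normal(block) [0.001 0.936 0.352] roll deg 69.4 range y [-39.9  -7.7] z [ 66.9 152.5] x [-62.1  74.2]
0 [-0. -0.]
7 [ 0.57 -0.06]
14 [ 1.14 -0.18]
21 [ 1.71 -0.38]
28 [ 2.27 -0.64]
35 [ 2.8  -0.97]
42 [ 3.31 -1.37]
49 [ 3.79 -1.82]
56 [ 4.22 -2.34]
63 [ 4.61 -2.9 ]
70 [ 4.93 -3.5 ]
77 [ 5.2  -4.15]
84 [ 5.41 -4.82]
91 [ 5.55 -5.51]
92 [ 5.56 -5.61]
```

View pics/v8.png

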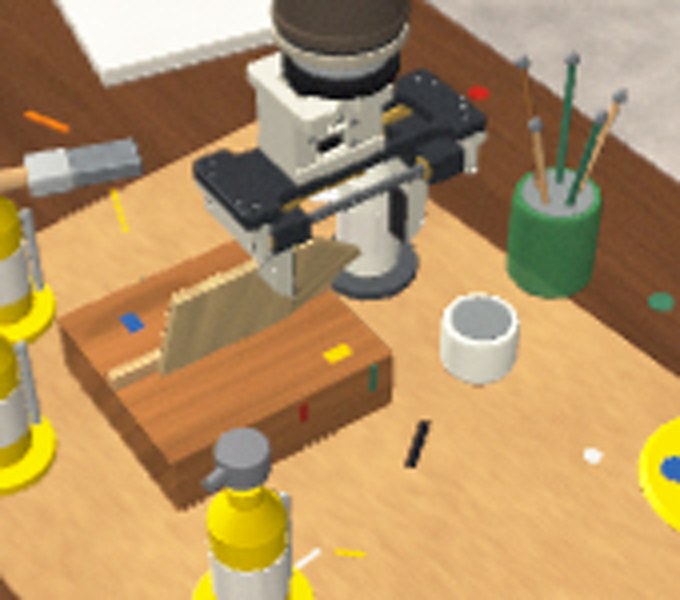

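The panel stands at 69° with its bare side outward, finger A at (283,270) in the crop. Now I swing the gripper around the contact corner.

Request:
{"api": "arm_command", "payload": {"deltas": [{"xyz": [0.55, -0.05, 0], "turn": -6, "jaw": 0}, {"xyz": [1.05, -0.15, 0], "turn": -12, "jaw": 0}, {"xyz": [1.55, -0.3, 0], "turn": -18, "jaw": 0}, {"xyz": [2.0, -0.5, 0], "turn": -24, "jaw": 0}, {"xyz": [2.5, -0.75, 0], "turn": -30, "jaw": 0}]}}

```text
clock: 6.25
position: [0.5532, 0.0411, 0.1398]
ee_rot: [1.607, 2.693, -0.018]
force: [-0.4, -0.4, 0.0]
width: 1.002
```

```bash
cat >> h.py <<'E'
def swing(p,R,yaw,ph_done,tot,slide,phs):
    X0=p[:2]+(R@np.array([.0095,-.046,0]))[:2]
    for ph in phs:
        a=np.deg2rad(yaw+ph); ty=np.array([np.cos(a),np.sin(a)]); tx=np.array([-np.sin(a),np.cos(a)])
        c=X0-.0095*tx+.046*ty-ex*slide*ph/tot
        d=R.T@np.array([*(c-p[:2]),0])*100; print(ph,d.round(2)[:2])
    print('corner blk',(w2b(X0)*1e3).round(1))
E
python3 - <<'E'
from h import *
p,R,yaw=st(); shot('wrist','w9'); panelfit('w9')
swing(p,R,yaw,30,62,.012,[6,12,18,24,30])
E
```

```text
t 6.25 p [0.5532 0.0411 0.1398] yaw 28.3 tilt 0.73 blk [ 48.3 -36.7] F [-0.4 -0.4  0. ] w 1.002 q7 0.51
n 8546 normal(block) [0.001 0.934 0.358] roll deg 69.0 range y [-40.5  -7.9] z [ 67.3 152.1] x [-62.6  73.2]
6 [ 0.54 -0.03]
12 [ 1.09 -0.1 ]
18 [ 1.64 -0.23]
24 [ 2.18 -0.41]
30 [ 2.72 -0.64]
corner blk [  3.7 -51.3]
```

Request:
{"api": "arm_command", "payload": {"deltas": [{"xyz": [0.55, 0, 0], "turn": -6, "jaw": 0}, {"xyz": [1.1, -0.1, 0], "turn": -12, "jaw": 0}, {"xyz": [1.65, -0.2, 0], "turn": -18, "jaw": 0}, {"xyz": [2.2, -0.35, 0], "turn": -24, "jaw": 0}, {"xyz": [2.75, -0.6, 0], "turn": -30, "jaw": 0}]}}

```text
clock: 6.72
position: [0.5341, 0.0635, 0.1394]
ee_rot: [0.84, 3.025, -0.019]
force: [1.2, -0.7, -0.3]
width: 1.001
```

```bash
python3 - <<'E'
from h import *
p,R,yaw=st(); shot('wrist','w10'); panelfit('w10')
swing(p,R,yaw,30,32,.008,[6,12,18,24,30])
E
```

```text
t 6.72 p [0.5341 0.0635 0.1394] yaw 58.9 tilt 0.71 blk [ 28.7 -14.9] F [ 1.2 -0.7 -0.3] w 1.001 q7 0.92
n 6248 normal(block) [0.002 0.937 0.349] roll deg 69.6 range y [-39.5  -7.7] z [ 67.2 152.5] x [-62.9  23.8]
6 [0.62 0.  ]
12 [ 1.24 -0.05]
18 [ 1.86 -0.15]
24 [ 2.48 -0.31]
30 [ 3.08 -0.51]
corner blk [ -2.2 -50.2]
```

View pics/w10.png

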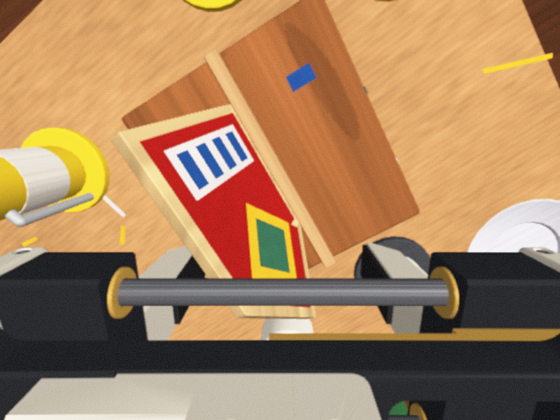

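Wrist view: the panel stands between the fingers, its top edge running from (125,135) to (240,310), with finger A at (180,280) on it and finger B past the ridge. I finish the swing.

Request:
{"api": "arm_command", "payload": {"deltas": [{"xyz": [0.6, 0, 0], "turn": -6, "jaw": 0}, {"xyz": [1.25, 0, 0], "turn": -12, "jaw": 0}, {"xyz": [1.85, -0.1, 0], "turn": -18, "jaw": 0}, {"xyz": [2.5, -0.3, 0], "turn": -24, "jaw": 0}, {"xyz": [3.05, -0.5, 0], "turn": -29.5, "jaw": 0}]}}

```text
clock: 7.18
position: [0.504, 0.0752, 0.1391]
ee_rot: [-0.029, -3.139, 0.019]
force: [1.2, -0.3, -0.7]
width: 0.997
```

```bash
python3 - <<'E'
from h import *
p,R,yaw=st(); shot('wrist','w11'); panelfit('w11')
go(b2w(-.001,-.010),.132,88.2)
E
```

```text
t 7.18 p [0.504  0.0752 0.1391] yaw 88.9 tilt 0.7 blk [-1.7 -4. ] F [ 1.2 -0.3 -0.7] w 0.997 q7 1.34
n 3888 normal(block) [0.001 0.94  0.342] roll deg 70.0 range y [-38.7  -7.5] z [ 67.6 152.9] x [-63.1  20.2]
t 7.23 p [0.5029 0.0752 0.1391] yaw 89.3 tilt 0.72 blk [-2.8 -4. ] F [-1.5 -0.3  0.3] w 0.999 q7 1.34
delta cm [-0.17 -0.6   0.71] turn 1.1
```

View pics/w11.png

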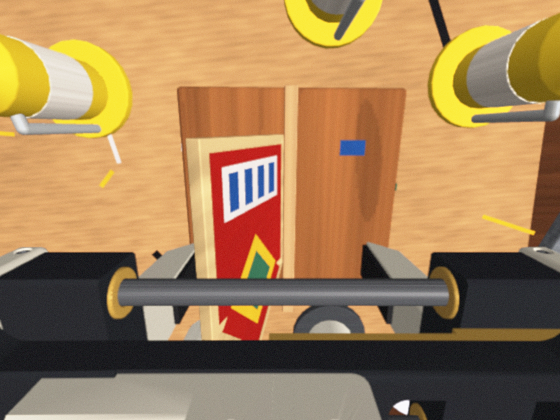

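Request:
{"api": "arm_command", "payload": {"deltas": [{"xyz": [-0.1, -0.2, 0.3], "turn": 0.5, "jaw": 0}, {"xyz": [-0.2, -0.4, 0.6], "turn": 1, "jaw": 0}, {"xyz": [-0.2, -0.6, 0.8], "turn": 1, "jaw": 20}, {"xyz": [-0.2, -0.6, 0.8], "turn": 1, "jaw": 40}, {"xyz": [-0.2, -0.6, 0.8], "turn": 1, "jaw": 60}], "force": 20}}

```text
clock: 7.65
position: [0.5049, 0.0687, 0.1308]
ee_rot: [-0.049, -3.137, 0.02]
force: [0.7, -1.3, 0.5]
width: 0.834
```

```bash
python3 - <<'E'
from h import *
p,R,yaw=st(); shot('wrist','w12'); panelfit('w12')
E
```

```text
t 7.65 p [0.5049 0.0687 0.1308] yaw 88.2 tilt 0.75 blk [ -0.6 -10.4] F [ 0.7 -1.3  0.5] w 0.834 q7 1.34
n 3725 normal(block) [0.001 0.944 0.33 ] roll deg 70.8 range y [-37.4  -8. ] z [ 69.  153.3] x [-63.1  19.2]
```

Request:
{"api": "arm_command", "payload": {"deltas": [{"xyz": [0, 0, 0], "turn": 0, "jaw": 90}, {"xyz": [0, 0, 0], "turn": 0, "jaw": 110}, {"xyz": [0, 0, 0], "turn": 0, "jaw": 130}, {"xyz": [0, 0, 0], "turn": 0, "jaw": 150}, {"xyz": [0, 0, 0], "turn": 0, "jaw": 170}]}}

```text
clock: 8.12
position: [0.505, 0.069, 0.131]
ee_rot: [-0.048, -3.138, 0.019]
force: [-0.2, -0.9, -0.0]
width: 0.454
```

```bash
python3 - <<'E'
from h import *
p,R,yaw=st(); shot('wrist','w13'); panelfit('w13')
E
```

```text
t 8.12 p [0.505 0.069 0.131] yaw 88.3 tilt 0.73 blk [ -0.5 -10.1] F [-0.2 -0.9 -0. ] w 0.454 q7 1.34
n 1149 normal(block) [0.001 0.987 0.163] roll deg 80.6 range y [-20.3  -6.1] z [ 68.4 154.9] x [-31.4  16.2]
```

View pics/w13.png

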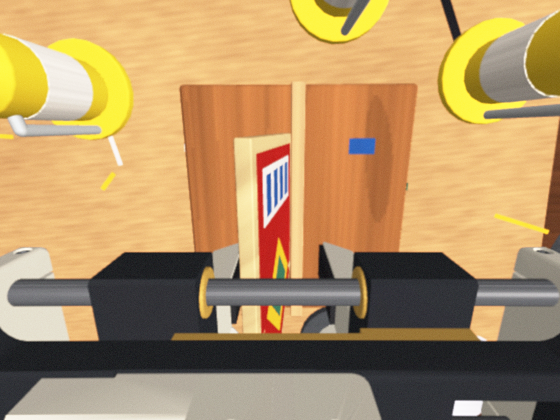

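The panel is at 80.6° and sits between the closing fingers, with its top edge at (248,200). I close fully.

Request:
{"api": "arm_command", "payload": {"deltas": [{"xyz": [0, 0, 0], "turn": 0, "jaw": 185}, {"xyz": [0, 0, 0], "turn": 0, "jaw": 200}, {"xyz": [0, 0, 0], "turn": 0, "jaw": 212}, {"xyz": [0, 0, 0], "turn": 0, "jaw": 222}, {"xyz": [0, 0, 0], "turn": 0, "jaw": 235}], "force": 20}}

```text
clock: 8.58
position: [0.505, 0.069, 0.131]
ee_rot: [-0.048, -3.138, 0.019]
force: [-0.2, -0.7, 0.1]
width: 0.103
```

Request:
{"api": "arm_command", "payload": {"deltas": [{"xyz": [0, 0, 0], "turn": 0, "jaw": 255}, {"xyz": [0, 0, 0], "turn": 0, "jaw": 255}, {"xyz": [0, 0, 0], "turn": 0, "jaw": 255}], "force": 30}}

```text
clock: 8.83
position: [0.505, 0.069, 0.131]
ee_rot: [-0.048, -3.137, 0.019]
force: [0.4, -1.2, -0.1]
width: 0.086
```

```bash
python3 - <<'E'
from h import *
p,R,yaw=st(); shot('wrist','w14'); 
shot('side','s14'); a=cv2.imread('pics/s14.png')[140:290,200:370]; cv2.imwrite('pics/v14.png',np.hstack([cv2.resize(a,(476,420)),cv2.resize(cv2.imread('pics/w14.png')[:, :],(320,240)).repeat(1,0) if 0 else cv2.copyMakeBorder(cv2.resize(cv2.imread('pics/w14.png'),(320,240)),0,180,0,0,0)]))
E
```

```text
t 8.83 p [0.505 0.069 0.131] yaw 88.3 tilt 0.73 blk [ -0.6 -10.1] F [ 0.4 -1.2 -0.1] w 0.086 q7 1.34
```

View pics/v14.png

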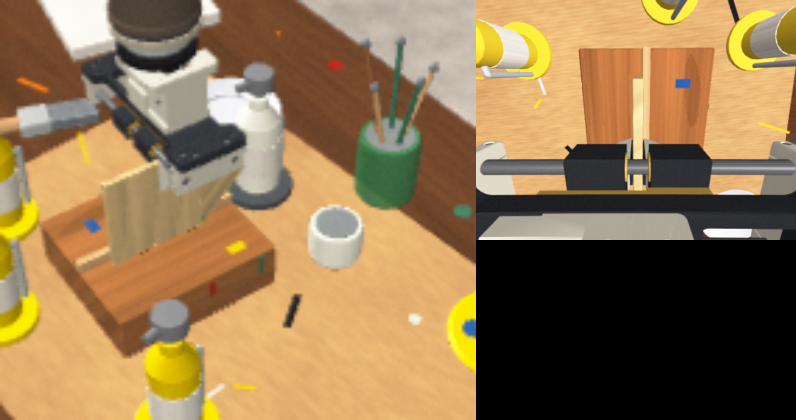

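The panel is gripped upright: width 7.9 mm, painted side towards the ridge. I lift it over the ridge and set it down on the other side.

Request:
{"api": "arm_command", "payload": {"deltas": [{"xyz": [0, 0, -0.8], "turn": 0, "jaw": 255}, {"xyz": [0, 0, -1.6], "turn": 0, "jaw": 255}, {"xyz": [0, 0, -2.4], "turn": 0, "jaw": 255}, {"xyz": [0, 0, -2.6], "turn": 0, "jaw": 255}, {"xyz": [0, 0.3, -2.6], "turn": 0, "jaw": 255}], "force": 35}}

```text
clock: 9.35
position: [0.5059, 0.072, 0.1582]
ee_rot: [-0.049, -3.14, 0.019]
force: [0.8, 0.2, -2.8]
width: 0.086
```

```bash
python3 - <<'E'
from h import *
go(b2w(-.001,.0102),.157,88.5)
E
```

```text
t 9.35 p [0.5059 0.072  0.1582] yaw 88.2 tilt 0.69 blk [ 0.2 -7.1] F [ 0.8  0.2 -2.8] w 0.086 q7 1.33
delta cm [0.13 1.73 0.1 ] turn -0.3
```

Request:
{"api": "arm_command", "payload": {"deltas": [{"xyz": [0.05, 0.6, 0], "turn": -0.3, "jaw": 255}, {"xyz": [0.1, 1.2, 0], "turn": -0.3, "jaw": 255}, {"xyz": [0.1, 1.7, 0], "turn": -0.3, "jaw": 255}, {"xyz": [0.1, 1.7, 0], "turn": -0.3, "jaw": 255}]}}

```text
clock: 9.68
position: [0.5051, 0.0909, 0.1576]
ee_rot: [-0.038, -3.139, 0.018]
force: [0.5, 0.4, -1.0]
width: 0.083
```

Request:
{"api": "arm_command", "payload": {"deltas": [{"xyz": [0, 0, 0.6], "turn": 0, "jaw": 255}, {"xyz": [0, 0, 1.2], "turn": 0, "jaw": 255}, {"xyz": [0, 0, 1.8], "turn": 0, "jaw": 255}, {"xyz": [0, 0, 2.2], "turn": 0, "jaw": 255}, {"xyz": [0, 0, 2.4], "turn": 0, "jaw": 255}]}}

```text
clock: 10.1
position: [0.5045, 0.0901, 0.1325]
ee_rot: [-0.038, -3.138, 0.019]
force: [-0.2, -0.3, -1.0]
width: 0.086
```

```bash
python3 - <<'E'
from h import *
p,R,yaw=st(); shot('wrist','w15')
c=cv2.imread('pics/w15.png'); cv2.imwrite('pics/v15.png',cv2.resize(c[60:300,180:400],None,fx=2.4,fy=2.4))
E
```

```text
t 10.1 p [0.5045 0.0901 0.1325] yaw 88.6 tilt 0.72 blk [-1.6 11. ] F [-0.2 -0.3 -1. ] w 0.086 q7 1.31
```

View pics/v15.png

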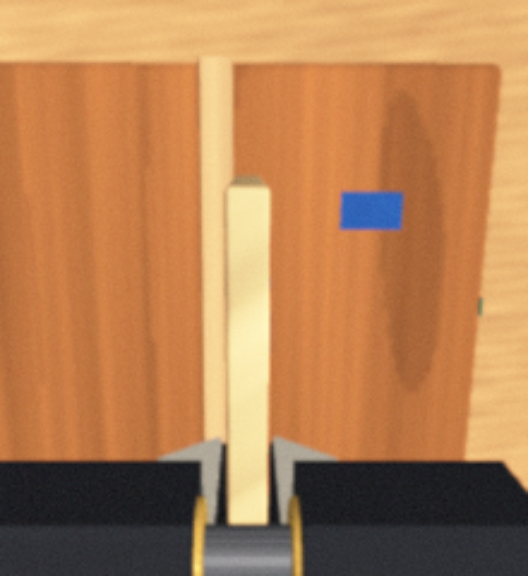

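Close crop: the upright panel's top edge at (248,350) is just right of the ridge at (215,250) and parallel to it. I lower the last bit until contact.

Request:
{"api": "arm_command", "payload": {"deltas": [{"xyz": [0, -0.1, 0.05], "turn": 0, "jaw": 255}, {"xyz": [0, -0.1, 0.15], "turn": 0, "jaw": 255}, {"xyz": [0, -0.1, 0.2], "turn": 0, "jaw": 255}, {"xyz": [0, -0.1, 0.25], "turn": 0, "jaw": 255}]}}

```text
clock: 10.48
position: [0.5048, 0.0894, 0.1309]
ee_rot: [-0.038, -3.138, 0.018]
force: [-4.3, 0.4, 15.1]
width: 0.084
```

```bash
python3 - <<'E'
from h import *
st()
E
```

```text
t 10.48 p [0.5048 0.0894 0.1309] yaw 88.6 tilt 0.67 blk [-1.3 10.3] F [-4.3  0.4 15.1] w 0.084 q7 1.31
```

Request:
{"api": "arm_command", "payload": {"deltas": [{"xyz": [0, 0, -0.05], "turn": 0, "jaw": 255}, {"xyz": [0, 0, -0.1], "turn": 0, "jaw": 225}, {"xyz": [0, 0, -0.1], "turn": 0, "jaw": 215}, {"xyz": [0, 0, -0.1], "turn": 0, "jaw": 215}], "force": 10}}

```text
clock: 10.82
position: [0.5049, 0.0892, 0.132]
ee_rot: [-0.038, -3.139, 0.018]
force: [-0.4, -0.3, 0.1]
width: 0.152
```

```bash
python3 - <<'E'
from h import *
p,R,yaw=st(); shot('wrist','w16')
c=cv2.imread('pics/w16.png'); cv2.imwrite('pics/v16.png',cv2.resize(c[60:300,180:400],None,fx=2.4,fy=2.4))
E
```

```text
t 10.82 p [0.5049 0.0892 0.132 ] yaw 88.6 tilt 0.67 blk [-1.1 10.1] F [-0.4 -0.3  0.1] w 0.152 q7 1.31
```

View pics/v16.png

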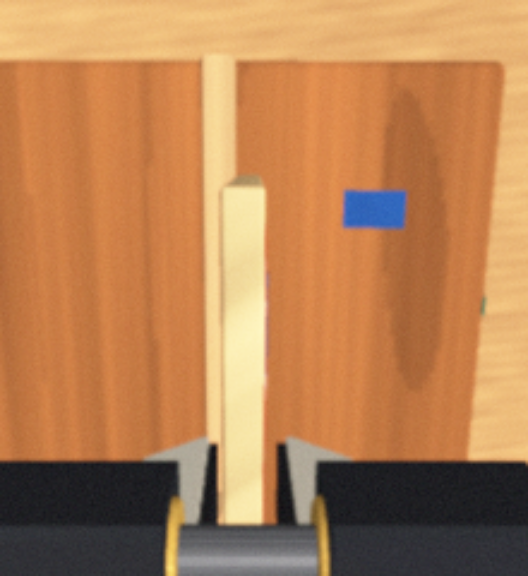

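Request:
{"api": "arm_command", "payload": {"deltas": [{"xyz": [0, 0.4, 0], "turn": 0, "jaw": 215}, {"xyz": [0, 0.7, 0], "turn": 0, "jaw": 215}, {"xyz": [0, 1.0, 0], "turn": 0, "jaw": 215}, {"xyz": [0, 1.3, 0], "turn": 0, "jaw": 215}, {"xyz": [0, 1.5, 0], "turn": 0, "jaw": 215}]}}

```text
clock: 11.28
position: [0.5052, 0.1049, 0.1318]
ee_rot: [-0.037, -3.139, 0.018]
force: [0.4, -0.1, -0.2]
width: 0.153
```

```bash
python3 - <<'E'
from h import *
p,R,yaw=st(); shot('wrist','w17')
c=cv2.imread('pics/w17.png'); cv2.imwrite('pics/v17.png',cv2.resize(c[60:300,180:400],None,fx=2.4,fy=2.4))
E
```

```text
t 11.28 p [0.5052 0.1049 0.1318] yaw 88.6 tilt 0.67 blk [-1.3 25.8] F [ 0.4 -0.1 -0.2] w 0.153 q7 1.28
```

View pics/v17.png

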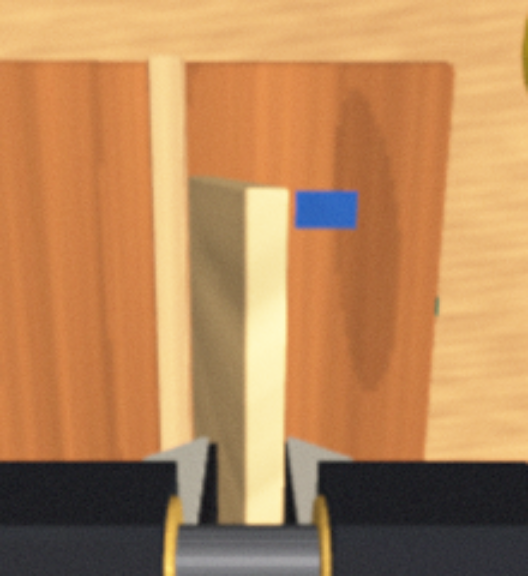

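The panel now leans on the outer finger: its bare side is visible and its foot is at the ridge. I open the jaws gradually so it follows finger B down.

Request:
{"api": "arm_command", "payload": {"deltas": [{"xyz": [0, 0, 0], "turn": 0, "jaw": 195}, {"xyz": [0, 0, 0], "turn": 0, "jaw": 175}, {"xyz": [0, 0, 0], "turn": 0, "jaw": 155}, {"xyz": [0, 0, 0], "turn": 0, "jaw": 135}, {"xyz": [0, 0, 0], "turn": 0, "jaw": 115}]}}

```text
clock: 11.75
position: [0.5052, 0.1051, 0.1317]
ee_rot: [-0.037, -3.139, 0.018]
force: [0.9, -0.2, -0.2]
width: 0.471
```

Request:
{"api": "arm_command", "payload": {"deltas": [{"xyz": [0, 0, 0], "turn": 0, "jaw": 90}, {"xyz": [0, 0, 0], "turn": 0, "jaw": 70}, {"xyz": [0, 0, 0], "turn": 0, "jaw": 45}, {"xyz": [0, 0, 0], "turn": 0, "jaw": 20}, {"xyz": [0, 0, 0], "turn": 0, "jaw": 0}]}}

```text
clock: 12.17
position: [0.5052, 0.1051, 0.1318]
ee_rot: [-0.037, -3.139, 0.018]
force: [-0.1, 0.1, -0.1]
width: 0.832
```

```bash
cat >> h.py <<'E'
def barefit(f):
    "plane of bare (pale wood) panel: depth points above block top in +y half, higher than ridge margin"
    d=np.load('pics/%s.npz'%f); v,u=np.nonzero(d['depth']>0); P=pts(d,np.c_[u,v],d['depth'][v,u])
    q=P[:,:2]-B0; x=q@ex*1e3; y=q@ey*1e3; z=P[:,2]*1e3
    m=(y>12)&(y<140)&(x>-120)&(x<30)&(z>58)&(z<170)
    rgb=d['frame'][v,u].astype(int); hsv=cv2.cvtColor(d['frame'],cv2.COLOR_RGB2HSV)[v,u]
    m&=(hsv[:,0]>12)&(hsv[:,0]<32)&(hsv[:,1]>40)&(hsv[:,1]<190)
    Q=np.c_[x,y,z][m]; 
    for _ in range(4):
        c=np.median(Q,0) if _==0 else Q.mean(0); A=np.c_[Q[:,:2],np.ones(len(Q))]; s=np.linalg.lstsq(A,Q[:,2],rcond=None)[0]; r=Q[:,2]-A@s; Q=Q[abs(r)<max(2.0*r.std(),1)]
    print('n',len(Q),'slope',s.round(3),'theta',np.degrees(np.arctan(s[1])).round(1),'y',np.percentile(Q[:,1],[1,99]).round(1),'z',np.percentile(Q[:,2],[1,99]).round(1),'x',np.percentile(Q[:,0],[1,99]).round(1))
E
python3 - <<'E'
from h import *
p,R,yaw=st(); shot('wrist','w18'); barefit('w18')
E
```

```text
t 12.17 p [0.5052 0.1051 0.1318] yaw 88.6 tilt 0.66 blk [-1.2 26. ] F [-0.1  0.1 -0.1] w 0.832 q7 1.28
n 11908 slope [-2.000e-03  1.907e+00  4.522e+01] theta 62.3 y [12.9 58. ] z [ 69.8 155.6] x [-70.8  28.3]
```

View pics/w18.png

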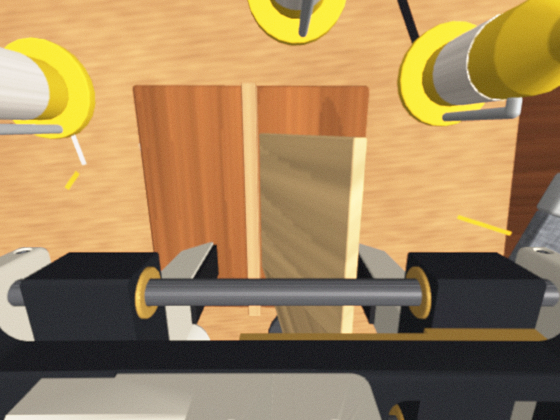

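θ is 62° and it follows the finger well. I continue outwards and down.

Request:
{"api": "arm_command", "payload": {"deltas": [{"xyz": [0, 0.3, 0.3], "turn": 0, "jaw": 0}, {"xyz": [0, 0.8, 0.6], "turn": 0, "jaw": 0}, {"xyz": [0, 1.3, 1.0], "turn": 0, "jaw": 0}, {"xyz": [0, 1.8, 1.4], "turn": 0, "jaw": 0}, {"xyz": [0, 2.2, 1.8], "turn": 0, "jaw": 0}]}}

```text
clock: 12.63
position: [0.5055, 0.1279, 0.1129]
ee_rot: [-0.036, -3.138, 0.017]
force: [0.5, 0.9, -0.9]
width: 0.997
```

```bash
python3 - <<'E'
from h import *
p,R,yaw=st(); shot('wrist','w19'); barefit('w19')
E
```

```text
t 12.63 p [0.5055 0.1279 0.1129] yaw 88.7 tilt 0.65 blk [-1.5 48.8] F [ 0.5  0.9 -0.9] w 0.997 q7 1.24
n 18095 slope [-1.0000e-03  9.0600e-01  5.2604e+01] theta 42.2 y [13.2 89.8] z [ 64.6 133.9] x [-70.9  28.1]
```

Request:
{"api": "arm_command", "payload": {"deltas": [{"xyz": [0, 0.45, 0.5], "turn": 0, "jaw": 0}, {"xyz": [0, 0.85, 0.9], "turn": 0, "jaw": 0}, {"xyz": [0, 1.2, 1.3], "turn": 0, "jaw": 0}, {"xyz": [0, 1.5, 1.8], "turn": 0, "jaw": 0}, {"xyz": [0, 1.8, 2.3], "turn": 0, "jaw": 0}]}}

```text
clock: 13.1
position: [0.5054, 0.1467, 0.0885]
ee_rot: [-0.035, -3.137, 0.017]
force: [0.4, 0.6, -0.9]
width: 1.0
```

```bash
python3 - <<'E'
from h import *
p,R,yaw=st(); shot('wrist','w20'); barefit('w20')
E
```

```text
t 13.1 p [0.5054 0.1467 0.0885] yaw 88.7 tilt 0.67 blk [-2.1 67.6] F [ 0.4  0.6 -0.9] w 1.0 q7 1.21
n 23353 slope [-1.0000e-03  4.4600e-01  5.7037e+01] theta 24.0 y [ 13.6 110.2] z [ 63.1 106.2] x [-71.1  27.8]
```

Request:
{"api": "arm_command", "payload": {"deltas": [{"xyz": [0, 0.2, 0.4], "turn": 0, "jaw": 0}, {"xyz": [0, 0.35, 0.8], "turn": 0, "jaw": 0}, {"xyz": [0, 0.5, 1.2], "turn": 0, "jaw": 0}, {"xyz": [0, 0.6, 1.5], "turn": 0, "jaw": 0}, {"xyz": [0, 0.7, 1.6], "turn": 0, "jaw": 0}]}}

```text
clock: 13.57
position: [0.5048, 0.1538, 0.071]
ee_rot: [-0.034, -3.136, 0.018]
force: [-0.7, 0.1, -0.2]
width: 1.0
```

```bash
python3 - <<'E'
from h import *
p,R,yaw=st(); shot('wrist','w21'); barefit('w21')
E
```

```text
t 13.57 p [0.5048 0.1538 0.071 ] yaw 88.8 tilt 0.73 blk [-3.  74.7] F [-0.7  0.1 -0.2] w 1.0 q7 1.2
n 24151 slope [2.0000e-03 2.0000e-03 6.2416e+01] theta 0.1 y [ 13.2 117.4] z [61.2 63.7] x [-71.3  12.5]
```

View pics/w21.png

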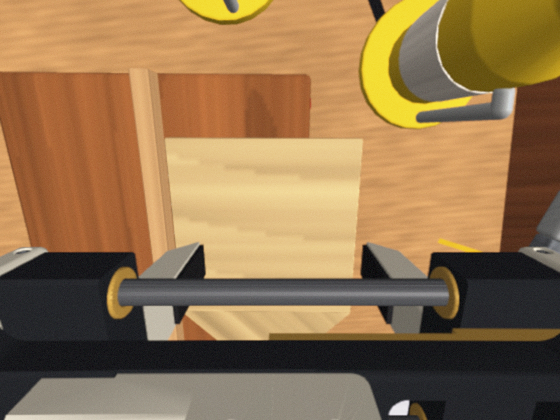

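The panel is flat, bare side up: slope 0.1°, top at 62 mm, and y spans up to about 118 mm. I raise the gripper and check from above.

Request:
{"api": "arm_command", "payload": {"deltas": [{"xyz": [0, 0, -2], "turn": 0, "jaw": 0}, {"xyz": [0, 0, -5], "turn": 0, "jaw": 0}, {"xyz": [0, 0, -8.5], "turn": 0, "jaw": 0}, {"xyz": [0, 0, -12], "turn": 0, "jaw": 0}, {"xyz": [0, 0, -15], "turn": 0, "jaw": 0}]}}

```text
clock: 14.03
position: [0.5058, 0.1556, 0.2236]
ee_rot: [-0.034, -3.137, 0.017]
force: [-0.3, 1.0, 0.7]
width: 0.998
```

```bash
python3 - <<'E'
from h import *
p,R,yaw=st(); d=shot('wrist','w22'); shot('side','s22')
a=cv2.imread('pics/s22.png')[140:290,190:360]; cv2.imwrite('pics/v22.png',np.hstack([cv2.resize(a,(380,335)),cv2.resize(cv2.imread('pics/w22.png'),(420,335))]))
go((.6635,.1235),.22,88.8)
E
```

```text
t 14.03 p [0.5058 0.1556 0.2236] yaw 88.8 tilt 0.66 blk [-2.  76.5] F [-0.3  1.   0.7] w 0.998 q7 1.18
t 14.13 p [0.5085 0.1566 0.2263] yaw 88.7 tilt 0.46 blk [ 0.6 77.6] F [0.6 0.6 0.4] w 0.999 q7 1.18
delta cm [-15.57  -2.97   0.7 ] turn -0.1
```

View pics/v22.png

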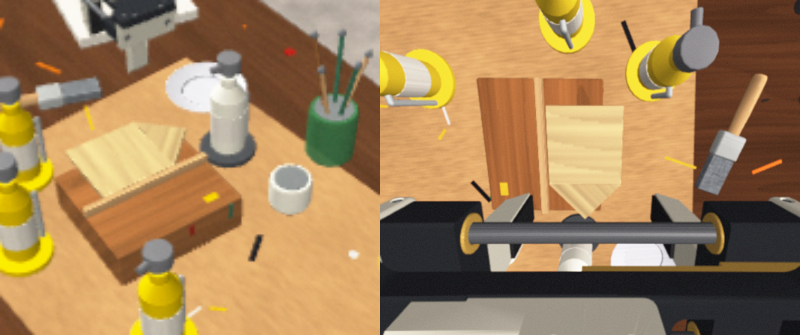

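```bash
python3 - <<'E'
from h import *
for f in ('w22','s22'):
    d=np.load('pics/%s.npz'%f); im=d['frame']; hsv=cv2.cvtColor(im,cv2.COLOR_RGB2HSV)
    vv,uu=np.mgrid[0:420,0:560]; P=pts(d,np.c_[uu.ravel(),vv.ravel()],d['depth'].ravel())
    q=P[:,:2]-B0; x=(q@ex*1e3).reshape(420,560); y=(q@ey*1e3).reshape(420,560); z=P[:,2].reshape(420,560)*1e3
    m=((z>59.5)&(z<66)&(y>0)&(y<135)&(x>-110)&(x<90)&(d['depth']>0)&(hsv[...,1]<150)).astype(np.uint8)
    m=cv2.morphologyEx(m,cv2.MORPH_OPEN,np.ones((5,5)))
    n,l,s,c=cv2.connectedComponentsWithStats(m); i=1+np.argmax(s[1:,4]); cn=cv2.findContours((l==i).astype(np.uint8),0,2)[0][0]
    ap=cv2.approxPolyDP(cn,4,True).reshape(-1,2)
    W=plane(d,ap,.063); print(f,[(w2b(w)*1e3).round(1).tolist() for w in W])
E
```

```text
w22 [[-70.7, 10.5], [-12.1, 9.6], [-9.9, 17.2], [-8.7, 10.5], [35.7, 9.5], [85.8, 57.2], [88.4, 67.9], [37.3, 118.4], [-71.2, 118.3]]
s22 [[16.2, 114.7], [-7.7, 79.6], [17.7, 67.6], [-0.5, 25.5], [41.6, 12.5], [23.4, 47.0], [79.2, 71.1], [47.6, 98.8], [22.9, 64.1], [37.4, 94.2]]
```

Request:
{"api": "arm_command", "payload": {"deltas": [{"xyz": [-3.2, -0.6, 0], "turn": 0, "jaw": 60}, {"xyz": [-6.4, -1.2, 0], "turn": 0, "jaw": 120}, {"xyz": [-9.6, -1.8, 0], "turn": 0, "jaw": 180}, {"xyz": [-12.8, -2.4, 0], "turn": 0, "jaw": 255}, {"xyz": [-15.5, -3, 0], "turn": 0, "jaw": 255}]}}

```text
clock: 14.55
position: [0.6645, 0.1225, 0.2264]
ee_rot: [0.035, 3.139, -0.012]
force: [0.5, -1.1, -0.1]
width: 0.689
```

Request:
{"api": "arm_command", "payload": {"deltas": [{"xyz": [0, 0, 0], "turn": 0, "jaw": 255}, {"xyz": [0, 0, 0], "turn": 0, "jaw": 255}, {"xyz": [0, 0, 0], "turn": 0, "jaw": 255}, {"xyz": [0, 0, 0], "turn": 0, "jaw": 255}]}}

```text
clock: 14.88
position: [0.6633, 0.1232, 0.2262]
ee_rot: [0.033, 3.14, -0.012]
force: [-0.3, -0.5, -0.2]
width: 0.397
```

```bash
python3 - <<'E'
from h import *
go((.6635,.1235),.18,88.8)
d=shot('side','s23'); a=cv2.imread('pics/s23.png')[90:250,220:390]; cv2.imwrite('pics/v23.png',cv2.resize(a,None,fx=4,fy=3.7,interpolation=cv2.INTER_CUBIC))
E
```

```text
t 14.88 p [0.6633 0.1232 0.2262] yaw 88.8 tilt 0.44 blk [156.3  48.2] F [-0.3 -0.5 -0.2] w 0.397 q7 1.35
delta cm [-0.01  0.07  4.62] turn -0.0
```

View pics/v23.png

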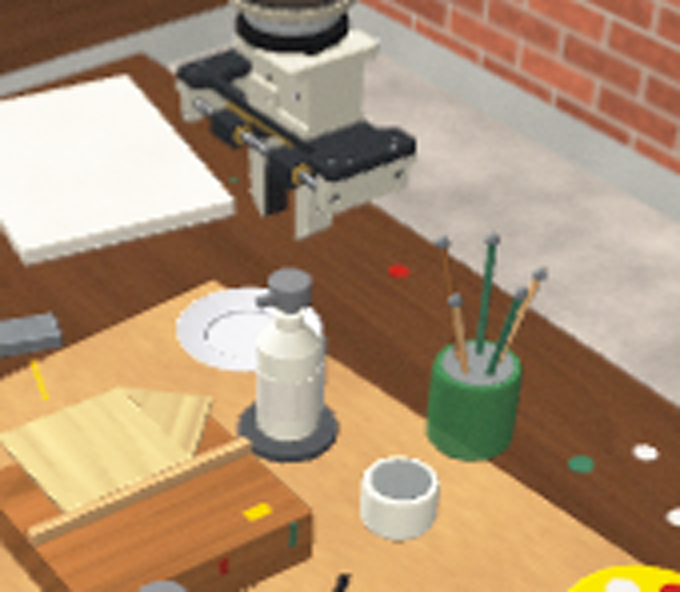

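The panel lies at y≈64 mm and x≈−17 mm with about 0° yaw, all within limits. The side view shows the fingers above the grey cap at (290,285). I finish closing the jaws and come down.

Request:
{"api": "arm_command", "payload": {"deltas": [{"xyz": [0, 0, 0], "turn": 0, "jaw": 255}, {"xyz": [0, 0, 0], "turn": 0, "jaw": 255}, {"xyz": [0, 0, 0], "turn": 0, "jaw": 255}, {"xyz": [0, 0, 0], "turn": 0, "jaw": 255}, {"xyz": [0, 0.1, 1], "turn": 0, "jaw": 255}]}}

```text
clock: 15.35
position: [0.6645, 0.1242, 0.2183]
ee_rot: [0.033, 3.136, -0.01]
force: [0.9, -0.3, 0.8]
width: 0.014
```

Request:
{"api": "arm_command", "payload": {"deltas": [{"xyz": [0, 0, 1], "turn": 0, "jaw": 255}, {"xyz": [0, 0, 2], "turn": 0, "jaw": 255}, {"xyz": [0, 0, 3], "turn": 0, "jaw": 255}, {"xyz": [0, 0, 3.5], "turn": 0, "jaw": 255}, {"xyz": [0, 0, 3.5], "turn": 0, "jaw": 255}]}}

```text
clock: 15.77
position: [0.6637, 0.1237, 0.181]
ee_rot: [0.033, 3.139, -0.012]
force: [0.0, -0.3, -0.3]
width: 0.009
```

```bash
python3 - <<'E'
from h import *
go((.6635,.1235),.17,88.8); shot('wrist','w24')
d=shot('side','s24'); a=cv2.imread('pics/s24.png')[90:250,220:390]; cv2.imwrite('pics/v24.png',cv2.resize(a,None,fx=4,fy=3.7,interpolation=cv2.INTER_CUBIC))
E
```

```text
t 15.77 p [0.6637 0.1237 0.181 ] yaw 88.8 tilt 0.45 blk [156.7  48.7] F [ 0.  -0.3 -0.3] w 0.009 q7 1.35
delta cm [ 0.02 -0.01  1.1 ] turn -0.0
```

View pics/v24.png

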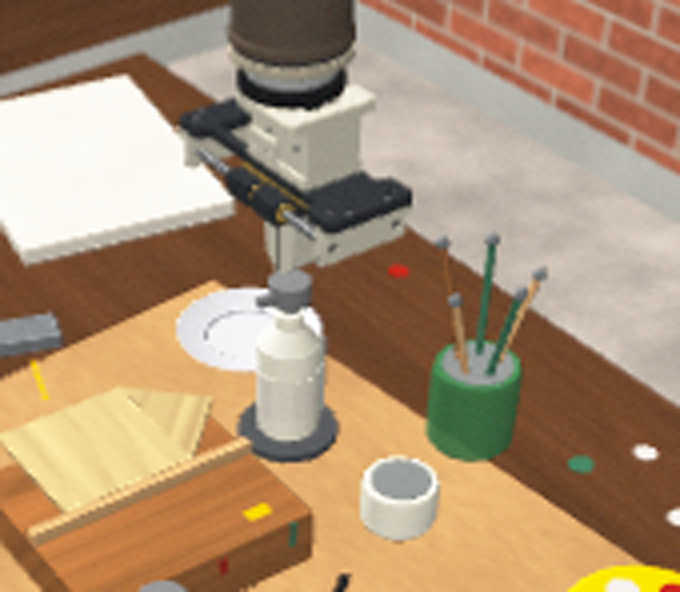

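The closed fingertips at (285,262) sit right above the cap at (290,285). I press.

Request:
{"api": "arm_command", "payload": {"deltas": [{"xyz": [0, 0, 0.6], "turn": 0, "jaw": 255}, {"xyz": [0, 0, 1.1], "turn": 0, "jaw": 255}, {"xyz": [0, 0, 1.5], "turn": 0, "jaw": 255}, {"xyz": [0, 0, 1.8], "turn": 0, "jaw": 255}, {"xyz": [0, 0, 1.9], "turn": 0, "jaw": 255}]}}

```text
clock: 16.28
position: [0.665, 0.1239, 0.1639]
ee_rot: [0.033, 3.136, -0.01]
force: [-0.6, -0.5, 4.1]
width: 0.006
```

```bash
python3 - <<'E'
from h import *
st()
E
```

```text
t 16.28 p [0.665  0.1239 0.1639] yaw 88.8 tilt 0.5 blk [157.9  48.9] F [-0.6 -0.5  4.1] w 0.006 q7 1.35
```

Request:
{"api": "arm_command", "payload": {"deltas": [{"xyz": [0, 0, 0.2], "turn": 0, "jaw": 255}, {"xyz": [0, 0, 0.3], "turn": 0, "jaw": 255}, {"xyz": [0, 0, 0.4], "turn": 0, "jaw": 255}, {"xyz": [0, 0, 0.4], "turn": 0, "jaw": 255}]}}

```text
clock: 16.62
position: [0.6651, 0.1239, 0.1621]
ee_rot: [0.033, 3.135, -0.009]
force: [-5.6, -0.8, 17.8]
width: 0.005
```

```bash
python3 - <<'E'
from h import *
st()
E
```

```text
t 16.62 p [0.6651 0.1239 0.1621] yaw 88.8 tilt 0.52 blk [158.1  48.9] F [-5.6 -0.8 17.8] w 0.005 q7 1.35
```

At the end stop: the tip stopped at 162 mm with 18 N. I hold briefly and then retract.

Request:
{"api": "arm_command", "payload": {"deltas": [{"xyz": [0, 0, 0.2], "turn": 0, "jaw": 255}, {"xyz": [0, 0, 0], "turn": 0, "jaw": 255}, {"xyz": [0, 0, -0.8], "turn": 0, "jaw": 255}, {"xyz": [0, 0, -2], "turn": 0, "jaw": 255}, {"xyz": [0, 0, -4], "turn": 0, "jaw": 255}]}}

```text
clock: 17.03
position: [0.6636, 0.1238, 0.2013]
ee_rot: [0.034, 3.138, -0.011]
force: [0.1, 0.2, 0.1]
width: 0.007
```

Request:
{"api": "arm_command", "payload": {"deltas": [{"xyz": [0, 0, -2], "turn": 0, "jaw": 255}, {"xyz": [0, 0, -5], "turn": 0, "jaw": 255}, {"xyz": [0, 0, -8], "turn": 0, "jaw": 255}, {"xyz": [0, 0, -8], "turn": 0, "jaw": 255}, {"xyz": [0, 0, -8], "turn": 0, "jaw": 255}]}}

```text
clock: 17.45
position: [0.6643, 0.1246, 0.284]
ee_rot: [0.033, 3.134, -0.009]
force: [-0.1, -0.1, -0.0]
width: 0.005
```

```bash
python3 - <<'E'
from h import *
st(); d=shot('wrist','w26'); shot('side','s26')
d2=np.load('pics/s26.npz'); d1=np.load('pics/s0.npz') if 0 else np.load('pics/side0.npz')
for q in (d1,d2):
    vv,uu=np.mgrid[0:420,0:560]; P=pts(q,np.c_[uu.ravel(),vv.ravel()],q['depth'].ravel())
    m=(np.linalg.norm(P[:,:2]-[.6635,.1235],axis=1)<.013)&(P[:,2]>.15)&(P[:,2]<.185); print('cap z',m.sum(),np.percentile(P[m,2],[50,90,98]).round(4))
dif=cv2.absdiff(d1['frame'],d2['frame']).max(2); 
a=cv2.imread('pics/s26.png')[100:320,160:440]; cv2.imwrite('pics/v26.png',cv2.resize(a,None,fx=2.6,fy=2.6))
E
```

```text
t 17.45 p [0.6643 0.1246 0.284 ] yaw 88.8 tilt 0.53 blk [157.3  49.6] F [-0.1 -0.1 -0. ] w 0.005 q7 1.34
cap z 37 [0.1698 0.1714 0.1723]
cap z 33 [0.1697 0.1709 0.1719]
```

View pics/v26.png

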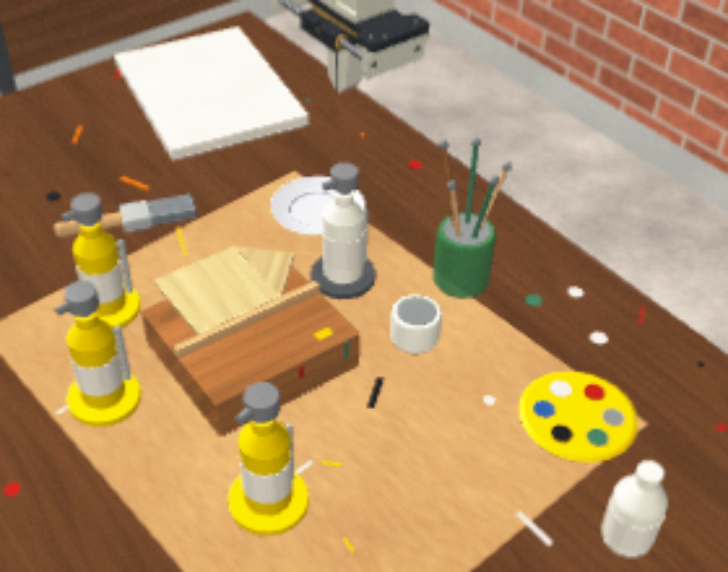

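The side view shows the panel flat on the far half at (225,290), the cap up at (343,180), the bystanders in place and the arm clear. Handing in.

```bash
python3 - <<'E'
from cell import sign_off
print(sign_off())
E
```

```text
the job is handed in; nothing more can be done
None
```

The panel is turned over onto the empty half, bare back up, and the white sprayer's nozzle has been pressed fully down and has sprung back. I handed the job in at about 17.6 s of robot time; no verdict was reported.

**Turning:**
- One finger pushed the panel's overhanging edge against the ridge and walked it up to about 70°.
- I swung the gripper round so the fingers straddled it, gripped it upright and carried it over the ridge.
- It then leaned on the outer finger as that backed away. My last angle reading before it lay flat was 24°, so I did not see the final few degrees settle or measure its turning speed. The tip height suggests it dropped freely for at most about 9°.

**Panel position:** After I raised the gripper, the wrist camera put the panel's centre at y ≈ 64 mm and x ≈ −17 mm in the block frame. It was parallel to the ridge, flat to 0.1°, with its top face at about 62 mm. I did not measure it again after the press, but the last side picture shows it lying flat in place.

**Nozzle:** The press reached the end stop at a tip height of 162 mm with 18 N. Afterwards the cap was back at 169.7 mm, against 169.8 mm at the start.

**Everything else:** The side picture shows nothing else on the table disturbed, though I only checked that by eye. The gripper was clear of everything, with force near 0.

**Failed checks:** One move call was refused for missing the "jaw" key and moved nothing. The panel outline from the side camera was too noisy to use, so the position rests on the wrist view.

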